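Load the glaze jars into the carrying tote in reverse order

ROBOT

A 7-joint arm with a two-finger parallel gripper is mounted at the origin on the work surface. World frame = base frame: x ahead of the robot, y to its left, z up, the work surface at z = 0. Lengths are in m, angles in rad, forces in N, time in s.
With the tool pointing down it reaches from about 0.425 to 0.925 m from the base axis. Payload 6.8 kg.
Tool frame: the origin (TCP) lies at the very end of the fingers, on their centre line; the grasp point (between the pads) lies 19 mm behind it; z points along the fingers, y is the line along which they close (so a half turn about z gives the same grasp; the last joint's range is limited). The gripper opens to 85 mm and grips with 20 to 120 N. Pads are 22 mm wide; open, the fingers measure 114 mm over their backs; the gripper's body (76 mm by 85 mm) begins 54 mm behind the grasp point. The pads swing forward as they close: fully open they stand 13 mm farther back than shut.
Start: joints at [-1.422, 0.477, 0.022, 1.555, -0.011, 1.109, -0.083], TCP at [0.171, 0.653, 0.231] pointing down, gripper open.
Joint ranges: [-2.96, 2.96], [-0.34, 2.1], [-1.41, 1.46], [0.24, 2.44], [-1.37, 4.51], [0.17, 1.92], [-2.96, 2.96]. Speed limits (rad/s): [2.39, 2.39, 3.14, 3.14, 3.14, 3.14, 3.14].

INTERFACE

Orientations are given as a rotation vector (axis times angle).
In Python, from bench import monitor, optics, r gives the robot as it stands.
- The arm moves only by the shell command python3 -m crank 'ROWS' [OPENING] [FORCE]. ROWS is JSON, a list of rows, each a list of 2 entries, a list of its own where there are three numbers: the shift along the tool's x, y, z in cm, then the turn, a rotation vector about the tool's x, y, z in rad. A call has 1 to 5 rows; each row shifts and turns the commanded pose from where the row before left it, along the tool's axes as they then stand; what a row does not reach is not made up. A row lasts 1/10 s, in which the tool goes at most 50 mm and 8.59 degrees, less where a joint would pass 70% of its speed; a pose out of reach is approached as far as the arm can. A call is refused whole if a number of a shift passes 5 or a number of a turn 0.15, either way. A call with a gripper value outside its range is refused whole. OPENING is the finger opening in cm, from 0 to 8.54, set as the call begins (- or left out, the last holds). The fingers move at their own pace and stop on an object; FORCE is the grip in N (left out, the last holds). Time passes only in rows, so rows that do not move let the fingers close. It gives the time, the measured TCP pose, the force, the opening and the grip force at its end, in the units of the state.
- monitor.get_obs(): the state, without advancing time (a new reading comes with each control period).
- optics.grab_frame(name): name is "scene" or "top" or "wrist"; returns (picture, depth): 400x640x3 uint8, red, green, blue; 400x640 float32, m along the optical axis (not along the pixel's ray), 0 where there is no reading.
- optics.camera_model(name): a dict with "vertical_fov" (degrees; the focal length in pixels is half the picture's height over the tangent of half this angle, whatever the lens; pixels are square), "cx", "cy" (the principal point, pixels), "R" (3x3) and "t" (3): a world point X has camera coordinates R X + t; the wrist camera has in their place "hand_eye" (4x4, takes a point from camera to tool coordinates, whose origin is the TCP and whose axes are the flange's). Camera axes: x right, y down, z forward; pixel columns grow to the right and rows downward; lengths in m; the calibration is good to about 2 mm. A picture is of the moment at which its call begins: read the wrist's pose just before it. camera_model takes no time and is no camera call.
- r.hand_in(): hands the job in; it is judged then, once.
The state is a dict: "clock": time; "joints": joint angles; "qvel": joint speeds; "tau": joint torques, N m; "tcp_pos": TCP position; "orientation": TCP orientation; "contact_force": force on the tool from outside, world axes, zero at the start; "moment": the same for the moment, N m; "grip_width": finger opening in m; "gripper_force": force on a finger pad.
Only numpy, scipy, OpenCV 4.12 (cv2) and the standard library are available. Lean on these libraries where they do the work, as an engineer would, in place of code of your own. Each camera call takes 0.05 s, during which the arm holds its last target. There are 200 camera calls.

TASK

First swing the bail handle of the metal carrying tote fully out to the right (seen from the robot), so that it lies level beside the tote, and leave it there. Then load the four glaze jars from the wooden rack upright into the tote, one to each compartment, in reverse order: the jar nearest the robot goes into the far-end compartment, the next into the one before it, and so on. Do not knock a jar over.

Things in the scene. Friction and masses are not known exactly. Their poses are not given: they have to be found in the camera images.
- jar_red: Loose glaze sample jar with a red lid and a red band, otherwise cream: an upright closed cylinder 42 mm in diameter, 70 mm tall, about 0.16 kg. Origin at the centre of its underside, z up.
- jar_blue: Loose glaze sample jar with a blue lid and a blue band, otherwise cream: an upright closed cylinder 42 mm in diameter, 70 mm tall, about 0.16 kg. Origin at the centre of its underside, z up.
- jar_yellow: Loose glaze sample jar with a yellow lid and a yellow band, otherwise cream: an upright closed cylinder 42 mm in diameter, 70 mm tall, about 0.16 kg. Origin at the centre of its underside, z up.
- jar_green: Loose glaze sample jar with a green lid and a green band, otherwise cream: an upright closed cylinder 42 mm in diameter, 70 mm tall, about 0.16 kg. Origin at the centre of its underside, z up.
- tile_red: Fixed red glaze test tile, 60 x 60 x 8 mm; the jar of this colour stands on it at the start. The four tiles lie in a row, 70 mm apart, on a fixed wooden rack (plank 300 x 90 mm, top 50 mm above the table). Origin at the centre of its underside; x along the row, from the end nearest the robot to the far end; y across; z up.
- tile_blue: Fixed blue glaze test tile, 60 x 60 x 8 mm; the jar of this colour stands on it at the start. The four tiles lie in a row, 70 mm apart, on a fixed wooden rack (plank 300 x 90 mm, top 50 mm above the table). Origin at the centre of its underside; x along the row, from the end nearest the robot to the far end; y across; z up.
- tile_yellow: Fixed yellow glaze test tile, 60 x 60 x 8 mm; the jar of this colour stands on it at the start. The four tiles lie in a row, 70 mm apart, on a fixed wooden rack (plank 300 x 90 mm, top 50 mm above the table). Origin at the centre of its underside; x along the row, from the end nearest the robot to the far end; y across; z up.
- tile_green: Fixed green glaze test tile, 60 x 60 x 8 mm; the jar of this colour stands on it at the start. The four tiles lie in a row, 70 mm apart, on a fixed wooden rack (plank 300 x 90 mm, top 50 mm above the table). Origin at the centre of its underside; x along the row, from the end nearest the robot to the far end; y across; z up.
- tote: Fixed metal carrying tote: a row of four open compartments, 58 x 58 mm inside, 4 mm walls 32 mm high, 5 mm floor. Origin on the table under its middle; x along the row from the end nearest the robot to the far end; compartment centres at x = -93, -31, 31, 93 mm, y = 0, floor at z = 5 mm. End plates at x = +-129 mm rise to z = 62 mm and carry the bail.
- bail (a joint): Angle (rad) of the tote's wire bail, pivoting on the tote's x axis line at z = 50 mm. Its bar spans the tote 120 mm from the pivots; wooden grip in its middle, 16 mm thick, 100 mm long. 0 = upright; + swings to the tote's -y: grip centre at x = 0, y = -120 sin a, z = 50 + 120 cos a mm in the tote frame. Stops at -0.5 and 1.5 (level, fully out); a stiff hinge (2-3 N at the grip) stays where left.

How it is judged:
On the way:
1. the bail is swung out (beyond 1.3 rad) while all four jars still stand on their tiles (value of joint bail above 1.3 rad and distance between jar_red and tile_red below 0.03 m and distance between jar_blue and tile_blue below 0.03 m and distance between jar_yellow and tile_yellow below 0.03 m and distance between jar_green and tile_green below 0.03 m), for 0.2 s.
At the end, for the whole second after the job is handed in: Bail beyond 1.3 rad; each jar released, at rest, upright within 0.15 rad, its underside 0 to 12 mm above the table, within 14 mm of its compartment centre along and across the tote; jars in the reverse of the order of their tiles (nearest tile, farthest compartment) (value of joint bail above 1.3 rad and angle between each of jar_red, jar_blue, jar_yellow, jar_green's own z axis and vertical below 0.15 rad and linear speed of each of jar_red, jar_blue, jar_yellow, jar_green below 0.02 m/s and y of jar_red in the frame of tote between -0.014 and 0.014 m and z of jar_red in the frame of tote between 0 and 0.012 m and y of jar_blue in the frame of tote between -0.014 and 0.014 m and z of jar_blue in the frame of tote between 0 and 0.012 m and y of jar_yellow in the frame of tote between -0.014 and 0.014 m and z of jar_yellow in the frame of tote between 0 and 0.012 m and y of jar_green in the frame of tote between -0.014 and 0.014 m and z of jar_green in the frame of tote between 0 and 0.012 m and ((world x of tile_red below 0.4625 m and x of jar_red in the frame of tote between 0.079 and 0.107 m) or (world x of tile_red between 0.4625 and 0.53 m and x of jar_red in the frame of tote between 0.017 and 0.045 m) or (world x of tile_red between 0.53 and 0.5975 m and x of jar_red in the frame of tote between -0.045 and -0.017 m) or (world x of tile_red above 0.5975 m and x of jar_red in the frame of tote between -0.107 and -0.079 m)) and ((world x of tile_blue below 0.4625 m and x of jar_blue in the frame of tote between 0.079 and 0.107 m) or (world x of tile_blue between 0.4625 and 0.53 m and x of jar_blue in the frame of tote between 0.017 and 0.045 m) or (world x of tile_blue between 0.53 and 0.5975 m and x of jar_blue in the frame of tote between -0.045 and -0.017 m) or (world x of tile_blue above 0.5975 m and x of jar_blue in the frame of tote between -0.107 and -0.079 m)) and ((world x of tile_yellow below 0.4625 m and x of jar_yellow in the frame of tote between 0.079 and 0.107 m) or (world x of tile_yellow between 0.4625 and 0.53 m and x of jar_yellow in the frame of tote between 0.017 and 0.045 m) or (world x of tile_yellow between 0.53 and 0.5975 m and x of jar_yellow in the frame of tote between -0.045 and -0.017 m) or (world x of tile_yellow above 0.5975 m and x of jar_yellow in the frame of tote between -0.107 and -0.079 m)) and ((world x of tile_green below 0.4625 m and x of jar_green in the frame of tote between 0.079 and 0.107 m) or (world x of tile_green between 0.4625 and 0.53 m and x of jar_green in the frame of tote between 0.017 and 0.045 m) or (world x of tile_green between 0.53 and 0.5975 m and x of jar_green in the frame of tote between -0.045 and -0.017 m) or (world x of tile_green above 0.5975 m and x of jar_green in the frame of tote between -0.107 and -0.079 m))); the robot touches nothing.
It fails at once if a jar is tipped over (more than 0.6 rad from upright) (angle between any of jar_red, jar_blue, jar_yellow, jar_green's own z axis and vertical above 0.6 rad).
It also fails if it takes over 112 s, if anything falls off the work surface, if the arm or the gripper's body presses on something with over 40 N, if the wrist force passes 120 N, or if a joint passes its speed limit or range.

## Working session

There is one attempt and no reset: what is moved stays moved. The work goes in short steps, Python scripts to look and compute and a shell command to move; the robot and the scene stay as the last step left them, time stands still between calls to the robot, and variables do not carry over. Pictures are saved under pics/ and viewed, at most 14 in all, crops included, and the job is handed in when it is done.

```bash
mkdir -p pics; ls; python3 - <<'E'
from bench import monitor, optics, r
import cv2
o=monitor.get_obs(); print(o)
for n in("scene","top"):
    p,d=optics.grab_frame(n); cv2.imwrite(f"pics/{n}0.png",p[:,:,::-1]); print(n,optics.camera_model(n), (d>0).mean())
print(optics.camera_model("wrist"))
E
```

```text
pics
{'clock': 0.0, 'joints': array([-1.42205668,  0.47777756,  0.02231683,  1.55645096, -0.01147499,
        1.10928725, -0.08309746]), 'qvel': array([-8.58845411e-05, -3.54818034e-05,  1.12579738e-03, -1.09095218e-03,
        1.13586841e-03,  5.56739558e-04,  1.11869284e-03]), 'tau': array([-4.51915248e-04, -5.96455657e+01,  1.60789534e+00, -2.81191313e+01,
        1.24386919e-02,  9.64267325e-03, -3.52686435e-06]), 'tcp_pos': array([0.17132508, 0.65228841, 0.2303406 ]), 'orientation': array([-4.02236937e-01, -3.11564808e+00,  2.81649676e-03]), 'contact_force': array([0.74421595, 0.0752172 , 0.52740545]), 'moment': array([ 0.01181439, -0.03789689, -0.00662848]), 'gripper_force': 0.0, 'grip_width': 0.08517059832657753}
scene {'vertical_fov': 45.11504208555469, 'cx': 316.7832373153408, 'cy': 195.5761352493058, 'R': array([[ 0.63647554,  0.77128907,  0.00347284],
       [ 0.44433624, -0.36298297, -0.8190291 ],
       [-0.63044761,  0.5228351 , -0.57374146]]), 't': array([-0.34391194, -0.18444888,  1.17911874])} 0.99053125
top {'vertical_fov': 45.61681759984618, 'cx': 316.3758769466412, 'cy': 205.45629544262346, 'R': array([[-0.16423075, -0.98641428, -0.00388841],
       [-0.96432232,  0.16137984, -0.20985475],
       [ 0.20763124, -0.03071493, -0.97772484]]), 't': array([0.06635777, 0.51816673, 0.87969465])} 0.99601171875
{'vertical_fov': 68.79146761778668, 'cx': 320.34429007250463, 'cy': 199.99887110746124, 'hand_eye': array([[ 2.87583841e-04, -9.50715035e-01, -3.10065864e-01,
         7.87862136e-02],
       [ 9.99999774e-01,  8.47767226e-05,  6.67552592e-04,
        -9.17631436e-04],
       [-6.08365917e-04, -3.10065986e-01,  9.50714844e-01,
        -1.42917052e-01],
       [ 0.00000000e+00,  0.00000000e+00,  0.00000000e+00,
         1.00000000e+00]])}
```

View pics/scene0.png

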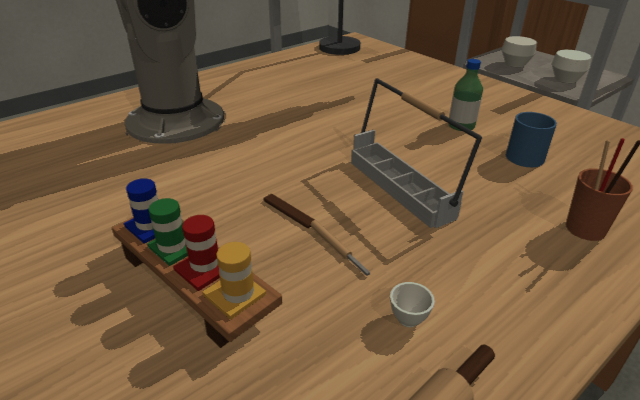

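View pics/top0.png

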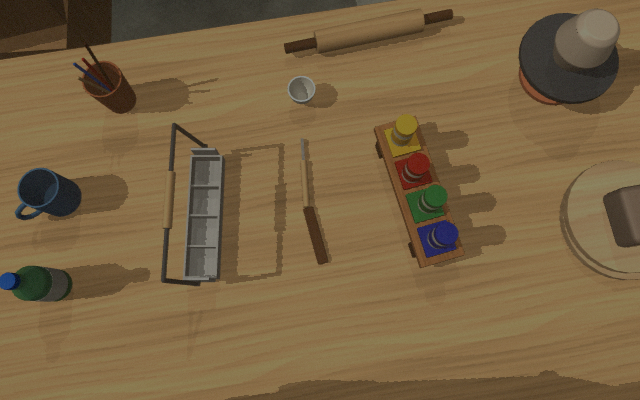

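The top view looks along the robot's forward axis, with up as far (+x) and left as +y. The tote is at about (205,215) with its bail grip at (168,200). The rack is at about (420,190), and from nearest to farthest its jars are blue, green, red, yellow. The bail is near upright.

```bash
cat > h.py <<'E'
from bench import monitor, optics, r
import numpy as np, cv2
from scipy.spatial.transform import Rotation as Ro
def cloud(n):
    o=monitor.get_obs(); p,d=optics.grab_frame(n); m=optics.camera_model(n)
    f=200/np.tan(np.radians(m["vertical_fov"]/2))
    v,u=np.mgrid[:400,:640]
    c=np.stack([(u-m["cx"])/f*d,(v-m["cy"])/f*d,d],-1)
    if n=="wrist":
        H=m["hand_eye"]; c=c@H[:3,:3].T+H[:3,3]
        w=Ro.from_rotvec(o["orientation"]).apply(c.reshape(-1,3)).reshape(c.shape)+o["tcp_pos"]
    else: w=(c-m["t"])@m["R"]
    w[d==0]=np.nan
    return p,w
def masks(p):
    h=cv2.cvtColor(p,cv2.COLOR_RGB2HSV).astype(int); H,S,V=h[...,0],h[...,1],h[...,2]
    hi=(S>150)&(V>60)
    return dict(red=hi&((H<4)|(H>174)),yellow=hi&(H>18)&(H<30)&(V>130),green=hi&(H>45)&(H<80),blue=hi&(H>105)&(H<130)),h
E
python3 - <<'E'
from h import *
p,w=cloud("top"); M,h=masks(p)
for n,m in M.items():
    m=m.copy(); m[:,:370]=0; m[:,480:]=0; z=w[...,2]
    a=w[m&(z>.122)&(z<.135)]; t=w[m&(z>.05)&(z<.064)]
    print(n,len(a),a.mean(0).round(4),((a.min(0)+a.max(0))/2).round(4),len(t),(((t.min(0)+t.max(0))/2).round(4)) if len(t) else 0)
reg=np.zeros((400,640),bool); reg[110:295,155:235]=1
z=w[...,2]
for lo,hi in((.024,.04),(.04,.056),(.056,.07)):
    a=w[reg&(z>lo)&(z<hi)]; R=cv2.minAreaRect(a[:,:2].astype(np.float32)*1000); print(lo,len(a),R)
a=w[reg&(z>.135)]; print(len(a)); g=h[...,1]
b=reg&(z>.13)&(g>80); print("grip",b.sum(),w[b].mean(0),np.argwhere(b).mean(0), w[b].min(0),w[b].max(0))
for zc in(.004,.009): 
  a=w[reg&(z>zc-.003)&(z<zc+.003)&(g<60)]; print(zc,len(a))
E
```

```text
red 99 [ 0.5533 -0.2148  0.1269] [ 0.5546 -0.2137  0.1269] 45 [ 0.5569 -0.221   0.0572]
yellow 335 [ 0.6339 -0.2097  0.127 ] [ 0.6347 -0.2099  0.1273] 291 [ 0.6259 -0.213   0.0577]
green 2 [ 0.4949 -0.2377  0.1252] [ 0.4949 -0.2377  0.1252] 7 [ 0.4857 -0.221   0.0566]
blue 311 [ 0.4198 -0.2376  0.127 ] [ 0.4198 -0.2378  0.1271] 153 [ 0.4208 -0.2355  0.0567]
0.024 1049 ((546.1192016601562, 207.75845336914062), (67.76909637451172, 263.47406005859375), 80.33600616455078)
0.04 109 ((545.4027099609375, 198.03652954101562), (49.360740661621094, 281.58026123046875), 84.3664779663086)
0.056 214 ((545.4697265625, 207.22964477539062), (48.99180603027344, 281.627197265625), 80.42469024658203)
1132
grip 771 [0.54868352 0.23217949 0.16872723] [200.93255512 169.59014267] [0.40999309 0.19877016 0.13101311] [0.6897204  0.25986872 0.17760971]
0.004 2393
0.009 311
```

```bash
python3 - <<'E'
from h import *
p,w=cloud("top"); z=w[...,2]
for n,(a,b,c,d) in dict(bottle=(260,310,0,75),mug=(165,220,15,85),pot=(40,115,75,140)).items():
    q=w[a:b,c:d].reshape(-1,3); q=q[q[:,2]>.03]; print(n,np.nanmin(q,0).round(3),np.nanmax(q,0).round(3))
# lids by depth, in a cylinder around the rough positions
for n,c in dict(blue=(.420,-.238),green=(.491,-.228),red=(.561,-.219),yellow=(.631,-.21)).items():
    m=(z>.118)&(z<.136)&(np.hypot(w[...,0]-c[0],w[...,1]-c[1])<.034)
    q=w[m]; R=cv2.minEnclosingCircle(q[:,:2].astype(np.float32)); print(n,m.sum(),R,q[:,2].max())
E
python3 -m crank '[[[0,0,-5],[0,0,-0.13]],[[0,0,-5],[0,0,-0.127]],[[0,0,-5],[0,0,0]]]' 0 30
```

```text
bottle [0.426 0.487 0.03 ] [0.489 0.546 0.164]
mug [0.593 0.459 0.03 ] [0.677 0.561 0.094]
pot [0.797 0.321 0.03 ] [0.878 0.4   0.189]
blue 432 ((0.418840616941452, -0.23887485265731812), 0.02125975489616394) 0.13081356472884662
green 422 ((0.48942404985427856, -0.2343430519104004), 0.021113386377692223) 0.13137978273036038
red 402 ((0.5543295741081238, -0.21647082269191742), 0.021000796929001808) 0.13223588491602012
yellow 395 ((0.6334803700447083, -0.2103363573551178), 0.021566016599535942) 0.13112393751778975
clock: 0.5
tcp_pos: [0.1715, 0.6524, 0.3827]
orientation: [0.006, -3.141, 0.002]
contact_force: [0.4, 0.7, 0.3]
grip_width: 0.044
gripper_force: 0.0
```

```bash
python3 -m crank '[[[-3.5,-3.43,0],[0,0,0]],[[-3.5,-3.43,0],[0,0,0]],[[-3.5,-3.43,0],[0,0,0]],[[-3.5,-3.43,0],[0,0,0]],[[-3.5,-3.43,0],[0,0,0]]]' >/dev/null
python3 -m crank '[[[-3.5,-3.43,0],[0,0,0]],[[-3.5,-3.43,0],[0,0,0]],[[-3.5,-3.43,0],[0,0,0]],[[-3.5,-3.43,0],[0,0,0]],[[-3.5,-3.43,0],[0,0,0]]]' >/dev/null
python3 -m crank '[[[-3.5,-3.43,0],[0,0,0]],[[0,0,3],[0,0,0]],[[0,0,5],[0,0,0]],[[0,0,0],[0,0,0]],[[0,0,0],[0,0,0]]]'
python3 -c "
from h import *
cv2.imwrite('pics/w1.png',optics.grab_frame('wrist')[0][:,:,::-1]); print(monitor.get_obs()['joints'].round(2))"
```

```text
clock: 2.0
tcp_pos: [0.5561, 0.2759, 0.3015]
orientation: [0.001, -3.14, 0.001]
contact_force: [1.2, -0.1, 1.5]
grip_width: -0.0001
gripper_force: 0.0
[-0.73  0.33  0.22  1.62 -0.08  1.2   1.08]
```

View pics/w1.png

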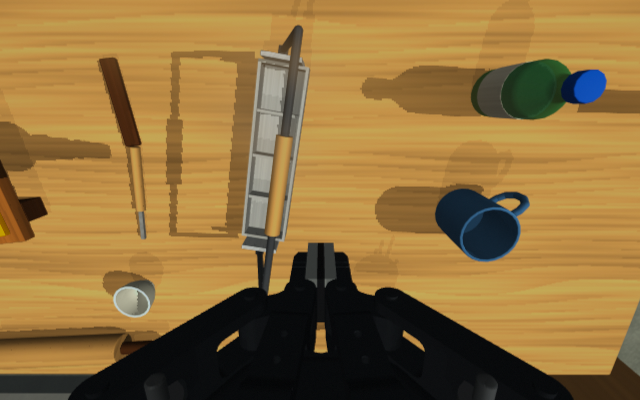

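The wrist view shows the closed fingertips at (320,245), just right in the picture (world left) of the grip at (280,185). The path for the push is clear.

```bash
python3 -m crank '[[[0,0,5],[0,0,0]],[[0,0,5],[0,0,0]],[[0,0,5],[0,0,0]],[[0,0,0.6],[0,0,0]],[[0,0,0],[0,0,0]]]'
python3 -m crank '[[[0.33,-1.97,0],[0,0,0]],[[0.33,-1.97,0],[0,0,0]],[[0.33,-1.97,0],[0,0,0]],[[0.33,-1.97,0],[0,0,0]],[[0.33,-1.97,0],[0,0,0]]]'
python3 -m crank '[[[0.3,-1.77,1.7],[0,0,0]],[[0.3,-1.77,1.7],[0,0,0]],[[0.3,-1.77,1.7],[0,0,0]],[[0,0,0],[0,0,0]]]'
python3 -c "
from h import *
cv2.imwrite('pics/s2.png',optics.grab_frame('scene')[0][:,:,::-1])"
```

```text
clock: 2.55
tcp_pos: [0.5573, 0.2765, 0.1468]
orientation: [-0.001, 3.141, 0.001]
contact_force: [-0.3, -0.5, 0.6]
grip_width: -0.0001
gripper_force: 0.0
clock: 3.05
tcp_pos: [0.5395, 0.1751, 0.1457]
orientation: [0.001, 3.142, 0.001]
contact_force: [0.8, 3.1, -2.2]
grip_width: -0.0002
gripper_force: 1.4
clock: 3.45
tcp_pos: [0.5304, 0.1244, 0.0926]
orientation: [-0.001, -3.141, -0.004]
contact_force: [0.7, 7.2, -5.3]
grip_width: 0.0001
gripper_force: 3.4
```

View pics/s2.png

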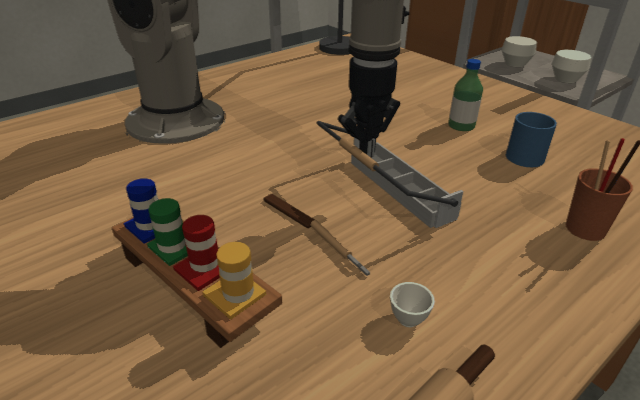

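The bail is about 60° out, with the grip at about (355,150). Next I'll lift, step over the grip and press it down to level.

```bash
python3 -m crank '[[[-0.1,0.5,-3],[0,0,0]],[[0,0,-4],[0,0,0]],[[0.55,-3.2,0],[0,0,0]],[[0,0,0],[0,0,0]]]'
python3 -m crank '[[[0,0,2],[0,0,0]],[[0,0,2],[0,0,0]],[[0,-0.2,2],[0,0,0]],[[0.1,-0.4,2],[0,0,0]],[[0,0,1],[0,0,0]]]'
python3 -m crank '[[[0,0,0.6],[0,0,0]],[[0,0,0],[0,0,0]]]'
```

```text
clock: 3.9
tcp_pos: [0.5257, 0.091, 0.1652]
orientation: [0.009, 3.141, -0.003]
contact_force: [-0.2, -0.6, 0.1]
grip_width: 0.0001
gripper_force: 0.0
clock: 4.4
tcp_pos: [0.5237, 0.0883, 0.0726]
orientation: [-0.003, -3.138, 0.003]
contact_force: [-0.4, -0.9, 0.8]
grip_width: -0.0
gripper_force: 0.7
clock: 4.6
tcp_pos: [0.525, 0.0907, 0.0678]
orientation: [-0.0, -3.14, 0.001]
contact_force: [0.3, -0.5, -0.2]
grip_width: -0.0001
gripper_force: 0.0
```

```bash
python3 -m crank '[[[0,0,-5],[0,0,0]],[[0,0,-5],[0,0,0]],[[0,0,-5],[0,0,0]],[[0,0,-4],[0,0,0]],[[0,0,0],[0,0,0]]]' 
python3 - <<'E'
from h import *
p,w=cloud("wrist"); cv2.imwrite('pics/w3.png',p[:,:,::-1]); np.save('w3.npy',w)
E
```

```text
clock: 5.1
tcp_pos: [0.5291, 0.092, 0.2654]
orientation: [-0.0, 3.13, 0.007]
contact_force: [0.2, 0.2, -0.7]
grip_width: -0.0
gripper_force: 0.0
```

View pics/w3.png

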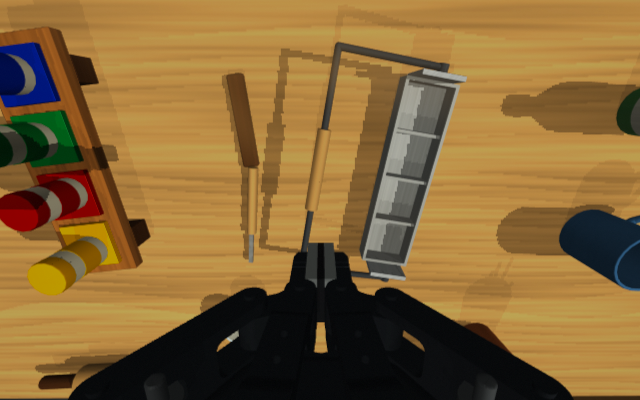

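The wrist view shows the bail beside the tote, with the grip at (318,170) and well clear of the tote at (410,170). I'll take its height and measure the tote from the same frame.

```bash
python3 - <<'E'
from h import *
w=np.load('w3.npy'); print(w[160:180:5,314:322:3].round(3).tolist())
z=w[...,2]; reg=np.zeros(z.shape,bool); reg[60:290,355:470]=1
for lo,hi in((.024,.04),(.056,.07)):
    a=w[reg&(z>lo)&(z<hi)]; print(lo,len(a),cv2.minAreaRect(a[:,:2].astype(np.float32)*1000))
# compartment floors from top camera
p,w=cloud("top"); z=w[...,2]
g=np.zeros(z.shape,np.uint8); g[140:290,180:230]=1
m=(g>0)&(z>.0015)&(z<.012)&(cv2.cvtColor(p,cv2.COLOR_RGB2HSV)[...,1]<60)
n,l,s,c=cv2.connectedComponentsWithStats(m.astype(np.uint8))
for i in range(1,n):
    if s[i,4]>100: q=w[l==i]; print(s[i,4],cv2.minAreaRect(q[:,:2].astype(np.float32)*1000))
m=(z>.05)&(z<.08); m[:,:215]=0; m[:,300:]=0; m[:110]=0; m[300:]=0; print("bail",m.sum(),np.nanmean(w[m],0))
E
```

```text
[[[0.515, 0.084, 0.063], [0.514, 0.088, 0.066], [0.514, 0.092, 0.067]], [[0.52, 0.084, 0.066], [0.52, 0.088, 0.067], [0.52, 0.092, 0.066]], [[0.526, 0.084, 0.067], [0.526, 0.088, 0.067], [0.527, 0.092, 0.065]], [[0.533, 0.084, 0.066], [0.533, 0.088, 0.066], [0.533, 0.092, 0.066]]]
0.024 2856 ((547.7084350585938, 206.06924438476562), (67.1057357788086, 262.3108215332031), 80.33635711669922)
0.056 646 ((546.7808837890625, 196.08409118652344), (81.99240112304688, 282.9416198730469), 83.35414123535156)
bail 13 [0.66010566 0.06523087 0.0604853 ]
```

The bail is level at 1.5 rad. Tote centre is (0.5465, 0.207) with yaw -9.7°. The order is blue to the far end, green to +31, red to -31 and yellow to -93. Next is the blue jar.

```bash
python3 -m crank '[[[1.38,-4.14,1.25],[0,0,0]],[[1.38,-4.14,1.25],[0,0,0]],[[1.38,-4.14,1.25],[0,0,0]],[[1.38,-4.14,1.25],[0,0,0]],[[1.38,-4.14,1.25],[0,0,0]]]' 8.5 40 >/dev/null
python3 -m crank '[[[1.38,-4.14,1.25],[0,0,0]],[[1.38,-4.14,1.25],[0,0,0]],[[1.38,-4.14,1.25],[0,0,0]],[[0,0,0],[0,0,0]],[[0,0,0],[0,0,0]]]'
```

```text
clock: 6.2
tcp_pos: [0.4136, -0.2404, 0.157]
orientation: [-0.004, -3.139, -0.001]
contact_force: [0.5, 0.2, 0.3]
grip_width: 0.085
gripper_force: 0.0
```

```bash
python3 -m crank '[[[-0.5,0.15,0],[0,0,0]],[[0,0,2.5],[0,0,0]],[[0,0,2.5],[0,0,0]],[[0,0,1.7],[0,0,0]],[[0,0,0],[0,0,0]]]' 
python3 -m crank '[[[0,0,0],[0,0,0]],[[0,0,0],[0,0,0]],[[0,0,0],[0,0,0]],[[0,0,0],[0,0,0]],[[0,0,0],[0,0,0]]]' 3.8 40 
python3 -m crank '[[[0,0,-2],[0,0,0]],[[0,0,-3],[0,0,0]],[[0,0,-3],[0,0,0]],[[0,0,0],[0,0,0]]]'
```

```text
clock: 6.7
tcp_pos: [0.4199, -0.2361, 0.0895]
orientation: [0.006, -3.138, -0.003]
contact_force: [-1.5, 0.1, 0.2]
grip_width: 0.0848
gripper_force: 0.0
clock: 7.2
tcp_pos: [0.4212, -0.2388, 0.0924]
orientation: [-0.0, 3.139, -0.0]
contact_force: [-0.2, 0.7, 6.5]
grip_width: 0.0411
gripper_force: 39.6
clock: 7.6
tcp_pos: [0.4223, -0.2398, 0.1748]
orientation: [0.0, 3.135, -0.003]
contact_force: [-0.0, 0.0, -3.1]
grip_width: 0.0412
gripper_force: 41.4
```

```bash
python3 -m crank '[[[-2.16,4.31,0],[0,0,0]],[[-2.16,4.31,0],[0,0,0]],[[-2.16,4.31,0],[0,0,0]],[[-2.16,4.31,0],[0,0,0]],[[-2.16,4.31,0],[0,0,0]]]' >/dev/null
python3 -m crank '[[[-2.16,4.31,0],[0,0,0]],[[-2.16,4.31,0],[0,0,0]],[[-2.16,4.31,0],[0,0,0]],[[-2.16,4.31,0],[0,0,0]],[[-2.16,4.31,0],[0,0,0]]]' >/dev/null
python3 -m crank '[[[0,0,0],[0,0,0]],[[0,0,0],[0,0,0]],[[0,0,0],[0,0,0]]]'
```

```text
clock: 8.9
tcp_pos: [0.6354, 0.1905, 0.1704]
orientation: [-0.002, -3.14, 0.002]
contact_force: [0.3, -0.3, -2.6]
grip_width: 0.0407
gripper_force: 41.5
```

```bash
python3 -m crank '[[[-0.4,0,4],[0,0,0]],[[0,0,4],[0,0,0]],[[0,0,2],[0,0,0]],[[0,0,1.5],[0,0,0]],[[0,0,0],[0,0,0]]]'
python3 -m crank '[[[0,0,0.8],[0,0,0]],[[0,0,0.6],[0,0,0]],[[0,0,0],[0,0,0]],[[0,0,0],[0,0,0]]]'
```

```text
clock: 9.4
tcp_pos: [0.6387, 0.1905, 0.0544]
orientation: [-0.002, -3.138, 0.003]
contact_force: [-0.3, -0.5, -2.2]
grip_width: 0.0412
gripper_force: 41.5
clock: 9.8
tcp_pos: [0.6404, 0.1925, 0.0428]
orientation: [-0.0, 3.141, 0.001]
contact_force: [-0.1, 0.4, -1.4]
grip_width: 0.0411
gripper_force: 41.5
```

```bash
python3 -m crank '[[[0,0,0.3],[0,0,0]],[[0,0,0],[0,0,0]],[[0,0,0],[0,0,0]]]'
python3 -m crank '[[[0,0,0.2],[0,0,0]],[[0,0,0],[0,0,0]],[[0,0,0],[0,0,0]]]'
```

```text
clock: 10.1
tcp_pos: [0.6401, 0.1924, 0.0393]
orientation: [-0.0, 3.142, 0.0]
contact_force: [-0.2, -0.0, -1.6]
grip_width: 0.0411
gripper_force: 41.5
clock: 10.4
tcp_pos: [0.6406, 0.1924, 0.0385]
orientation: [0.0, 3.141, 0.001]
contact_force: [-2.7, -1.0, 5.8]
grip_width: 0.0411
gripper_force: 42.1
```

```bash
python3 -m crank '[[[0,0,0],[0,0,0]],[[0,0,0],[0,0,0]],[[0,0,0],[0,0,0]],[[0,0,0],[0,0,0]]]' 6.5
python3 -m crank '[[[0,0,-2],[0,0,0]],[[0,0,-4],[0,0,0]],[[0,0,-5],[0,0,0]],[[0,0,-4],[0,0,0]],[[0,0,0],[0,0,0]]]'
python3 - <<'E'
from h import *
p,w=cloud("wrist"); cv2.imwrite('pics/w4.png',p[:,:,::-1]); z=w[...,2]
m=(z>.066)&(z<.083)&(abs(w[...,0]-.638)<.04)&(abs(w[...,1]-.19)<.04)
q=w[m];print(m.sum(),cv2.minEnclosingCircle(q[:,:2].astype(np.float32)),np.median(q[:,2]))
E
```

```text
clock: 10.8
tcp_pos: [0.6401, 0.1924, 0.0372]
orientation: [0.0, -3.142, -0.0]
contact_force: [-0.4, -0.1, -0.9]
grip_width: 0.0649
gripper_force: 0.0
clock: 11.3
tcp_pos: [0.644, 0.1931, 0.1943]
orientation: [0.001, 3.131, 0.007]
contact_force: [1.3, 0.1, -0.3]
grip_width: 0.065
gripper_force: 0.0
1512 ((0.6400527954101562, 0.19092997908592224), 0.021001026034355164) 0.07414895272582421
```

View pics/w4.png

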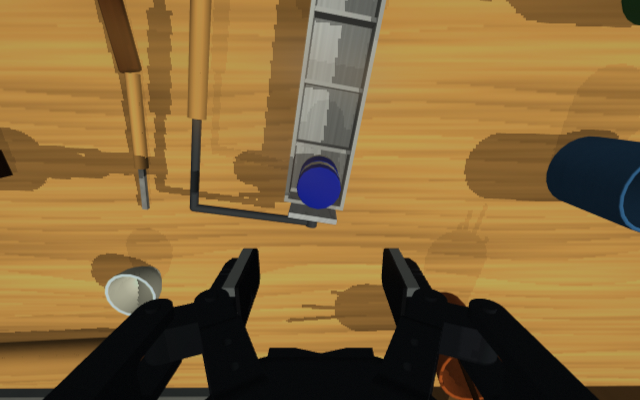

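Blue is seated upright at (320,185) in the far compartment, lid top at z = 0.074. Green is next.

```bash
python3 -m crank '[[[1.52,-4.27,0.3],[0,0,0]],[[1.52,-4.27,0.3],[0,0,0]],[[1.52,-4.27,0.3],[0,0,0]],[[1.52,-4.27,0.3],[0,0,0]],[[1.52,-4.27,0.3],[0,0,0]]]' 8.5 >/dev/null
python3 -m crank '[[[1.52,-4.27,0.3],[0,0,0]],[[1.52,-4.27,0.3],[0,0,0]],[[1.52,-4.27,0.3],[0,0,0]],[[1.52,-4.27,0.3],[0,0,0]],[[1.52,-4.27,0.3],[0,0,0]]]' >/dev/null
python3 -m crank '[[[0,0,0],[0,0,0]],[[0,0,0],[0,0,0]],[[0,0,0],[0,0,0]]]'
python3 - <<'E'
from h import *
p,w=cloud("wrist"); z=w[...,2]
for c in((.4894,-.2343),(.5543,-.2165),(.6335,-.2103)):
    m=(z>.118)&(z<.136)&(np.hypot(w[...,0]-c[0],w[...,1]-c[1])<.033)
    q=w[m]
    if len(q)>99: print(m.sum(),cv2.minEnclosingCircle(q[:,:2].astype(np.float32)),np.median(q[:,2]))
E
```

```text
clock: 12.65
tcp_pos: [0.4883, -0.2332, 0.1564]
orientation: [0.003, -3.14, -0.002]
contact_force: [0.7, 0.5, 0.5]
grip_width: 0.0855
gripper_force: 0.0
3138 ((0.49146342277526855, -0.2369673252105713), 0.021072519943118095) 0.12815825319781804
2566 ((0.5562180280685425, -0.21851176023483276), 0.0213018748909235) 0.12809823076333746
```

```bash
python3 -m crank '[[[-0.2,-0.25,0],[0,0,0]],[[0,0,2.5],[0,0,0]],[[0,0,2.5],[0,0,0]],[[0,0,1.6],[0,0,0]],[[0,0,0],[0,0,0]]]' 
python3 -m crank '[[[0,0,0],[0,0,0]],[[0,0,0],[0,0,0]],[[0,0,0],[0,0,0]],[[0,0,0],[0,0,0]],[[0,0,0],[0,0,0]]]' 3.8 40 
python3 -m crank '[[[0,0,-2],[0,0,0]],[[0,0,-3],[0,0,0]],[[0,0,-3],[0,0,0]],[[0,0,0],[0,0,0]]]'
```

```text
clock: 13.2
tcp_pos: [0.4893, -0.2356, 0.0893]
orientation: [0.003, -3.138, -0.002]
contact_force: [0.1, -0.0, -0.1]
grip_width: 0.0849
gripper_force: 0.0
clock: 13.7
tcp_pos: [0.4911, -0.2373, 0.0924]
orientation: [-0.0, 3.14, -0.0]
contact_force: [-1.1, 2.1, 6.1]
grip_width: 0.0406
gripper_force: 39.9
clock: 14.1
tcp_pos: [0.4925, -0.2384, 0.1752]
orientation: [0.0, 3.135, -0.003]
contact_force: [0.6, 0.3, -1.7]
grip_width: 0.041
gripper_force: 40.8
```

```bash
python3 -m crank '[[[-0.85,4.4,0],[0,0,0]],[[-0.85,4.4,0],[0,0,0]],[[-0.85,4.4,0],[0,0,0]],[[-0.85,4.4,0],[0,0,0]],[[-0.85,4.4,0],[0,0,0]]]' >/dev/null
python3 -m crank '[[[-0.85,4.4,0],[0,0,0]],[[-0.85,4.4,0],[0,0,0]],[[-0.85,4.4,0],[0,0,0]],[[-0.85,4.4,0],[0,0,0]],[[-0.85,4.4,0],[0,0,0]]]' >/dev/null
python3 -m crank '[[[0,0,0],[0,0,0]],[[0,0,0],[0,0,0]],[[0,0,0],[0,0,0]]]'
```

```text
clock: 15.4
tcp_pos: [0.5747, 0.2012, 0.1706]
orientation: [-0.002, -3.14, 0.002]
contact_force: [-0.1, -1.0, -2.1]
grip_width: 0.0411
gripper_force: 41.0
```

```bash
python3 -m crank '[[[-0.2,0,4],[0,0,0]],[[0,0,4],[0,0,0]],[[0,0,2],[0,0,0]],[[0,0,1.5],[0,0,0]],[[0,0,0],[0,0,0]]]'
python3 -m crank '[[[0,0,0.8],[0,0,0]],[[0,0,0.6],[0,0,0]],[[0,0,0.3],[0,0,0]],[[0,0,0],[0,0,0]],[[0,0,0],[0,0,0]]]'
python3 -m crank '[[[0,0,0.2],[0,0,0]],[[0,0,0],[0,0,0]],[[0,0,0],[0,0,0]]]'
```

```text
clock: 15.9
tcp_pos: [0.576, 0.201, 0.0545]
orientation: [-0.003, -3.138, 0.003]
contact_force: [-0.2, -0.2, -2.0]
grip_width: 0.0414
gripper_force: 41.0
clock: 16.4
tcp_pos: [0.5774, 0.203, 0.0397]
orientation: [-0.0, 3.141, 0.0]
contact_force: [0.4, -0.2, -1.1]
grip_width: 0.041
gripper_force: 41.0
clock: 16.7
tcp_pos: [0.5778, 0.2031, 0.0385]
orientation: [-0.0, 3.14, 0.001]
contact_force: [-1.9, -0.0, 5.0]
grip_width: 0.0412
gripper_force: 41.5
```

```bash
python3 -m crank '[[[0,0,0],[0,0,0]],[[0,0,0],[0,0,0]],[[0,0,0],[0,0,0]],[[0,0,0],[0,0,0]]]' 6.5
python3 -m crank '[[[0,0,-2],[0,0,0]],[[0,0,-4],[0,0,0]],[[0,0,-5],[0,0,0]],[[0,0,-4],[0,0,0]],[[0,0,0],[0,0,0]]]'
python3 - <<'E'
from h import *
p,w=cloud("wrist"); z=w[...,2]
for c in((.577,.202),(.640,.191)):
    m=(z>.066)&(z<.083)&(np.hypot(w[...,0]-c[0],w[...,1]-c[1])<.033)
    q=w[m]; print(m.sum(),cv2.minEnclosingCircle(q[:,:2].astype(np.float32)),np.median(q[:,2]))
E
python3 -m crank '[[[0.25,-4.67,0.33],[0,0,0]],[[0.25,-4.67,0.33],[0,0,0]],[[0.25,-4.67,0.33],[0,0,0]],[[0.25,-4.67,0.33],[0,0,0]],[[0.25,-4.67,0.33],[0,0,0]]]' 8.5 >/dev/null
python3 -m crank '[[[0.25,-4.67,0.33],[0,0,0]],[[0.25,-4.67,0.33],[0,0,0]],[[0.25,-4.67,0.33],[0,0,0]],[[0.25,-4.67,0.33],[0,0,0]],[[0,0,0],[0,0,0]]]' >/dev/null
python3 -m crank '[[[0,0,0],[0,0,0]],[[0,0,0],[0,0,0]]]'
python3 - <<'E'
from h import *
p,w=cloud("wrist"); z=w[...,2]
for c in((.5543,-.2165),(.6335,-.2103)):
    m=(z>.118)&(z<.136)&(np.hypot(w[...,0]-c[0],w[...,1]-c[1])<.033)
    q=w[m]
    if len(q)>99: print(m.sum(),cv2.minEnclosingCircle(q[:,:2].astype(np.float32)),np.median(q[:,2]))
E
```

```text
clock: 17.1
tcp_pos: [0.5771, 0.2029, 0.0372]
orientation: [0.0, -3.142, 0.0]
contact_force: [0.1, -0.5, -0.8]
grip_width: 0.0651
gripper_force: 0.0
clock: 17.6
tcp_pos: [0.5808, 0.2039, 0.1936]
orientation: [0.001, 3.132, 0.008]
contact_force: [-0.1, -0.7, 0.9]
grip_width: 0.0651
gripper_force: 0.0
1505 ((0.578030526638031, 0.20294387638568878), 0.02096623182296753) 0.07412340232596942
1295 ((0.6397690773010254, 0.19118621945381165), 0.021111994981765747) 0.07401792559100481
clock: 18.85
tcp_pos: [0.5545, -0.2157, 0.1565]
orientation: [0.003, -3.14, -0.002]
contact_force: [0.7, 0.3, 0.5]
grip_width: 0.0849
gripper_force: 0.0
3152 ((0.556526780128479, -0.21857762336730957), 0.021125875413417816) 0.12813148026879573
2228 ((0.634422779083252, -0.21202512085437775), 0.020895248278975487) 0.12806335662979845
```

```bash
python3 -m crank '[[[-0.1,-0.2,0],[0,0,0]],[[0,0,2.5],[0,0,0]],[[0,0,2.5],[0,0,0]],[[0,0,1.6],[0,0,0]],[[0,0,0],[0,0,0]]]' 
python3 -m crank '[[[0,0,0],[0,0,0]],[[0,0,0],[0,0,0]],[[0,0,0],[0,0,0]],[[0,0,0],[0,0,0]],[[0,0,0],[0,0,0]]]' 3.8 40 
python3 -m crank '[[[0,0,-2],[0,0,0]],[[0,0,-3],[0,0,0]],[[0,0,-3],[0,0,0]],[[0,0,0],[0,0,0]]]'
```

```text
clock: 19.4
tcp_pos: [0.5545, -0.2176, 0.0894]
orientation: [0.003, -3.137, -0.002]
contact_force: [0.2, -0.3, 0.5]
grip_width: 0.085
gripper_force: 0.0
clock: 19.9
tcp_pos: [0.5566, -0.2194, 0.0929]
orientation: [-0.001, 3.14, -0.0]
contact_force: [-1.0, 1.3, 5.5]
grip_width: 0.0413
gripper_force: 39.9
clock: 20.3
tcp_pos: [0.5581, -0.2207, 0.1759]
orientation: [0.0, 3.134, -0.003]
contact_force: [-0.2, -0.2, -1.2]
grip_width: 0.0409
gripper_force: 40.8
```

```bash
python3 -m crank '[[[0.45,4.8,0],[0,0,0]],[[0.45,4.8,0],[0,0,0]],[[0.45,4.8,0],[0,0,0]],[[0.45,4.8,0],[0,0,0]],[[0.45,4.8,0],[0,0,0]]]' >/dev/null
python3 -m crank '[[[0.45,4.8,0],[0,0,0]],[[0.45,4.8,0],[0,0,0]],[[0.45,4.8,0],[0,0,0]],[[0.45,4.75,0],[0,0,0]],[[0,0,0],[0,0,0]]]' >/dev/null
python3 -m crank '[[[0,0,0],[0,0,0]],[[0,0,0],[0,0,0]],[[0,0,0],[0,0,0]]]'
```

```text
clock: 21.6
tcp_pos: [0.5154, 0.2101, 0.1714]
orientation: [-0.004, -3.141, 0.001]
contact_force: [0.1, -0.2, -1.0]
grip_width: 0.0413
gripper_force: 41.0
```

```bash
python3 -m crank '[[[0,0,4],[0,0,0]],[[0,0,4],[0,0,0]],[[0,0,2],[0,0,0]],[[0,0,1.5],[0,0,0]],[[0,0,0],[0,0,0]]]'
python3 -m crank '[[[0,0,0.8],[0,0,0]],[[0,0,0.6],[0,0,0]],[[0,0,0.3],[0,0,0]],[[0,0,0],[0,0,0]],[[0,0,0],[0,0,0]]]'
python3 -m crank '[[[0,0,0.2],[0,0,0]],[[0,0,0],[0,0,0]],[[0,0,0],[0,0,0]]]'
```

```text
clock: 22.1
tcp_pos: [0.5143, 0.2106, 0.055]
orientation: [-0.002, -3.139, 0.003]
contact_force: [-1.4, -0.4, -1.1]
grip_width: 0.0413
gripper_force: 41.1
clock: 22.6
tcp_pos: [0.5153, 0.2122, 0.0399]
orientation: [-0.0, 3.141, 0.001]
contact_force: [0.4, -0.1, -1.2]
grip_width: 0.041
gripper_force: 41.1
clock: 22.9
tcp_pos: [0.5158, 0.2124, 0.0388]
orientation: [-0.0, 3.14, 0.001]
contact_force: [-1.6, -0.6, 9.0]
grip_width: 0.041
gripper_force: 41.7
```

```bash
python3 -m crank '[[[0,0,0],[0,0,0]],[[0,0,0],[0,0,0]],[[0,0,0],[0,0,0]],[[0,0,0],[0,0,0]]]' 6.5
python3 -m crank '[[[0,0,-2],[0,0,0]],[[0,0,-4],[0,0,0]],[[0,0,-5],[0,0,0]],[[0,0,-4],[0,0,0]],[[0,0,0],[0,0,0]]]' >/dev/null
python3 - <<'E'
from h import *
p,w=cloud("wrist"); z=w[...,2]
for c in((.516,.212),(.577,.202)):
    m=(z>.066)&(z<.083)&(np.hypot(w[...,0]-c[0],w[...,1]-c[1])<.033)
    q=w[m]; print(m.sum(),cv2.minEnclosingCircle(q[:,:2].astype(np.float32)),np.median(q[:,2]))
E
python3 -m crank '[[[-1.18,-4.24,0.3],[0,0,0]],[[-1.18,-4.24,0.3],[0,0,0]],[[-1.18,-4.24,0.3],[0,0,0]],[[-1.18,-4.24,0.3],[0,0,0]],[[-1.18,-4.24,0.3],[0,0,0]]]' 8.5 >/dev/null
python3 -m crank '[[[-1.18,-4.24,0.3],[0,0,0]],[[-1.18,-4.24,0.3],[0,0,0]],[[-1.18,-4.24,0.3],[0,0,0]],[[-1.18,-4.24,0.3],[0,0,0]],[[-1.18,-4.24,0.3],[0,0,0]]]' >/dev/null
python3 -m crank '[[[0,0,0],[0,0,0]],[[0,0,0],[0,0,0]],[[0,0,0],[0,0,0]]]'
```

```text
clock: 23.3
tcp_pos: [0.5151, 0.2121, 0.0375]
orientation: [-0.0, 3.142, -0.0]
contact_force: [-0.3, -0.6, -0.5]
grip_width: 0.0649
gripper_force: 0.0
1514 ((0.5155503749847412, 0.21236205101013184), 0.020932242274284363) 0.0740813744251484
1295 ((0.5778824090957642, 0.20298461616039276), 0.020963197574019432) 0.07410396042748768
clock: 25.15
tcp_pos: [0.6327, -0.2102, 0.1562]
orientation: [0.003, -3.14, -0.002]
contact_force: [0.0, 1.0, 0.0]
grip_width: 0.0849
gripper_force: 0.0
```

```bash
python3 -m crank '[[[-0.1,-0.1,0],[0,0,0]],[[0,0,2.5],[0,0,0]],[[0,0,2.5],[0,0,0]],[[0,0,1.6],[0,0,0]],[[0,0,0],[0,0,0]]]' 
python3 -m crank '[[[0,0,0],[0,0,0]],[[0,0,0],[0,0,0]],[[0,0,0],[0,0,0]],[[0,0,0],[0,0,0]],[[0,0,0],[0,0,0]]]' 3.8 40 
python3 -m crank '[[[0,0,-2],[0,0,0]],[[0,0,-3],[0,0,0]],[[0,0,-3],[0,0,0]],[[0,0,0],[0,0,0]]]'
```

```text
clock: 25.65
tcp_pos: [0.6327, -0.2112, 0.0891]
orientation: [0.003, -3.137, -0.002]
contact_force: [-0.2, -1.3, -0.0]
grip_width: 0.0849
gripper_force: 0.0
clock: 26.15
tcp_pos: [0.6351, -0.213, 0.093]
orientation: [-0.001, 3.139, -0.0]
contact_force: [-1.0, 0.5, 6.2]
grip_width: 0.0413
gripper_force: 40.0
clock: 26.55
tcp_pos: [0.6366, -0.2142, 0.1763]
orientation: [0.0, 3.134, -0.003]
contact_force: [1.2, 0.2, -0.8]
grip_width: 0.0409
gripper_force: 40.9
```

```bash
python3 -m crank '[[[1.8,4.36,0],[0,0,0]],[[1.8,4.36,0],[0,0,0]],[[1.8,4.36,0],[0,0,0]],[[1.8,4.36,0],[0,0,0]],[[1.8,4.36,0],[0,0,0]]]' >/dev/null
python3 -m crank '[[[1.8,4.36,0],[0,0,0]],[[1.8,4.36,0],[0,0,0]],[[1.8,4.36,0],[0,0,0]],[[1.8,4.36,0],[0,0,0]],[[1.8,4.36,0],[0,0,0]]]' >/dev/null
python3 -m crank '[[[0,0,0],[0,0,0]],[[0,0,0],[0,0,0]],[[0,0,0],[0,0,0]],[[0,0,0],[0,0,0]]]'
```

```text
clock: 27.95
tcp_pos: [0.4546, 0.2214, 0.1714]
orientation: [-0.004, -3.141, 0.001]
contact_force: [-0.1, -0.6, -2.5]
grip_width: 0.041
gripper_force: 41.1
```

```bash
python3 -m crank '[[[0,0,4],[0,0,0]],[[0,0,4],[0,0,0]],[[0,0,2],[0,0,0]],[[0,0,1.5],[0,0,0]],[[0,0,0],[0,0,0]]]'
python3 -m crank '[[[0,0,0.8],[0,0,0]],[[0,0,0.6],[0,0,0]],[[0,0,0.3],[0,0,0]],[[0,0,0],[0,0,0]],[[0,0,0],[0,0,0]]]'
python3 -m crank '[[[0,0,0.2],[0,0,0]],[[0,0,0],[0,0,0]],[[0,0,0],[0,0,0]]]'
```

```text
clock: 28.45
tcp_pos: [0.4533, 0.221, 0.0547]
orientation: [-0.003, -3.138, 0.004]
contact_force: [-0.3, -0.4, -0.2]
grip_width: 0.0409
gripper_force: 41.2
clock: 28.95
tcp_pos: [0.4543, 0.2232, 0.0399]
orientation: [-0.0, 3.141, 0.001]
contact_force: [1.0, 0.5, -1.5]
grip_width: 0.041
gripper_force: 41.2
clock: 29.25
tcp_pos: [0.4548, 0.2237, 0.0387]
orientation: [-0.001, 3.14, 0.002]
contact_force: [-1.9, 0.3, 7.1]
grip_width: 0.0407
gripper_force: 41.7
```

```bash
python3 -m crank '[[[0,0,0],[0,0,0]],[[0,0,0],[0,0,0]],[[0,0,0],[0,0,0]],[[0,0,0],[0,0,0]]]' 6.5 >/dev/null
python3 -m crank '[[[0,0,-2],[0,0,0]],[[0,0,-4],[0,0,0]],[[0,0,-5],[0,0,0]],[[0,0,-4],[0,0,0]],[[-2,0,-4],[0,0,0]]]'
python3 -m crank '[[[-4,0,-2],[0,0,0]],[[0,0,0],[0,0,0]],[[0,0,0],[0,0,0]],[[0,0,0],[0,0,0]],[[0,0,0],[0,0,0]]]'
python3 - <<'E'
from h import *
p,w=cloud("wrist"); z=w[...,2]; cv2.imwrite('pics/w5.png',p[:,:,::-1])
T=np.array([.5465,.207]); x=np.array([.9858,-.168]); y=np.array([.168,.9858])
for s in(-.093,-.031,.031,.093):
    c=T+s*x; m=(z>.066)&(z<.083)&(np.hypot(w[...,0]-c[0],w[...,1]-c[1])<.033)
    q=w[m]; (a,rr)=cv2.minEnclosingCircle(q[:,:2].astype(np.float32)); e=np.array(a)-T; print(m.sum(),e@x-s,e@y,rr,np.median(q[:,2]))
m=(z>.045)&(z<.08)&(((w[...,:2]-T)@y)<-.105)&(((w[...,:2]-T)@y)>-.135)&(abs((w[...,:2]-T)@x)<.04)
print("grip",m.sum(),np.nanpercentile(w[m][:,2],90),((w[m][:,:2]-T)@y).mean())
E
```

```text
clock: 30.15
tcp_pos: [0.4722, 0.223, 0.2292]
orientation: [0.003, -3.14, -0.0]
contact_force: [1.4, 0.8, -0.6]
grip_width: 0.065
gripper_force: 0.0
clock: 30.65
tcp_pos: [0.5127, 0.2229, 0.2464]
orientation: [0.001, -3.139, 0.002]
contact_force: [-0.3, -0.6, -0.2]
grip_width: 0.0652
gripper_force: 0.0
1242 7.222404527676418e-06 0.0006379875402689093 0.020901819691061974 0.07405191562908994
1072 -0.00047993744964598684 3.908041527272488e-05 0.020803766325116158 0.07411308132976778
945 0.0004159069741249202 0.001343528611564649 0.02119964174926281 0.07407804601800982
831 0.0014277422035217507 -0.000322511150336252 0.02140512876212597 0.07407870882069181
grip 958 0.06706725552362791 -0.11821523280863944
```

View pics/w5.png

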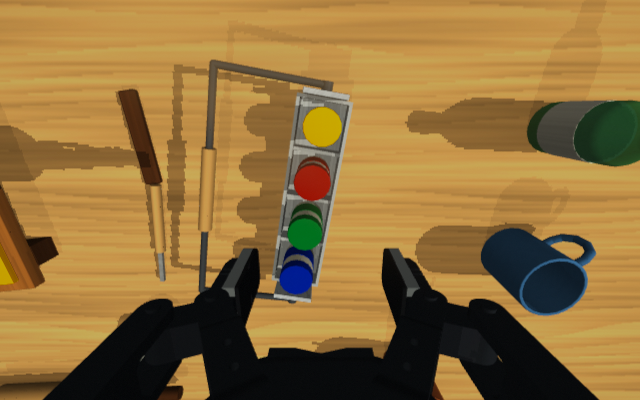

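All four jars stand upright in their compartments: yellow (322,127), red (312,182), green (305,228), blue (297,272), from nearest to farthest. Each is within 2 mm of its compartment centre. The bail is level with its grip at (207,190).

```bash
python3 -c "
from bench import r
print(r.hand_in())"
```

```text
the job is handed in; nothing more can be done
None
```

The job is handed in at about 31 s of the 112 s allowed: the bail lies level to the tote's right, and the last camera check showed the four jars upright in reverse order, each within 2 mm of its compartment centre (the hand-in returned no verdict).

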